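Close the pump cover and lock its quarter-turn stud

TASK

The cover of the pump unit's filter compartment stands open: swing it fully shut, then push the red quarter-turn stud in until it just bottoms and turn it a quarter turn clockwise (seen from above) so that it catches and stays in, and let go. Feel for the bottom and never force the stud, and leave the other things on the bench where they are.

Things in the scene. Friction and masses are not known exactly. Their poses are not given: they have to be found in the camera images.
- unit: Pump unit, fixed: light grey box 190 (x) x 170 (y) x 100 mm high with a dark blue front plate facing -x of its own frame. Origin at the centre of its underside, z up.
- cover (a joint): Opening angle of the cover panel (rad): 0 = shut flat on the housing, up to 1.2. Panel 189 x 170 x 5 mm; its hinge line runs along the unit's y at unit x = +92.5, z = 102.5 mm. A stiff hinge: the cover stays where it is left and swings down when pushed with 2 to 4 N near its free edge.
- cover_press (a point): Point on the upper face of the cover, 125 mm from the hinge line and 55 mm to the unit's +y side of the stud: a clear place to push the cover shut. Shut, it lies at unit x = -32.5, y = +55, z = 105 mm.
- stud_grip (a point): Centre of the stud's red wing; z = the stud's axis, square to the cover, 157.5 mm from the hinge line. Wing 38 mm long (this frame's x), 11 thick (y), 24 high, on a black flange 44 mm across whose upper face is 12 mm below this point and 38 mm above the cover (stud out). Cover shut and stud out, this point is at unit x = -65, y = 0, z = 155 mm.
- stud_in (a joint): How far the stud is pushed in (m): 0 = out, 0.033 at most; a spring pushes it out with 3 N at 0 and 0.2 N more per mm. Not turned, its cross pin stands in a slot and cannot turn while the cover is shut. It turns only when pushed past a catch that lies 5 to 25 mm in: the depth differs from case to case and cannot be seen.
- stud_turn (a joint): Angle of the stud (rad): 0 = unlocked, wing along the unit's x; grows clockwise seen from above to a stop at 1.571 = locked, wing along the unit's y. Turns almost freely (about 0.02 N m) once past the catch.
- stud: The stud as a whole (red wing, black flange, steel shaft, cross pin); origin on its axis, 52.5 mm below the wing's centre. 2 mm past the catch the pin bottoms on a firm sprung floor: the force then climbs 12 N per mm, the sign to stop pushing and to turn. Over 16 N on the pin, besides the spring, is forcing it. Turned and released, the stud comes back 4 to 6 mm and its pin seats in a notch.
- jar: Amber jar with blue cap, 56 mm across, 80 mm high, beside the unit on its +y side. Origin at its underside. Bystander.
- tape: Teal roll of tape, 52 mm across, 19 mm high, beside the unit on its -y side. Bystander.
- tips: Green tip box, 82 x 122 x 38 mm. Bystander. Origin at its underside, like that of the other bystanders.
- bottle: Clear bottle with blue cap, 68 mm across, 138 mm high. Bystander.
- beaker: Small clear beaker, 57 x 66 x 71 mm. Bystander.
- petri: Petri dish, 94 mm across, 15 mm high. Bystander.

How it is judged:
By the outcome, as a careful person would: the job done as asked, in the order asked, and still so for the second after the job is handed in, with the robot touching nothing.
It also fails if it takes over 48 s, if anything falls off the work surface, if the arm or the gripper's body presses on something with over 40 N, if the wrist force passes 120 N, or if a joint passes its speed limit or range.

ROBOT

A 6-joint arm with a two-finger parallel gripper is mounted at the origin on a cart in front of the work surface, level with it; the furniture and walls round the work are solid. World frame = base frame: x ahead of the robot, y to its left, z up, the work surface at z = 0. Lengths are in m, angles in rad, forces in N, time in s.
With the tool pointing down it reaches from about 0.425 to 0.95 m from the base axis. Payload 3.5 kg.
Tool frame: the origin (TCP) lies at the very end of the fingers, on their centre line; the grasp point (between the pads) lies 19 mm behind it (ctrl.grip_point_offset is the distance from the TCP to the grasp point, in m); z points along the fingers, y is the line along which they close (so a half turn about z gives the same grasp; the last joint's range is limited). The gripper opens to 85 mm and grips with 20 to 120 N. Pads are 22 mm wide; open, the fingers measure 114 mm over their backs; the gripper's body (76 mm by 85 mm) begins 54 mm behind the grasp point. The pads swing forward as they close: fully open they stand 13 mm farther back than shut.
Start: joints at [1.094, 0.286, 1.577, -0, 1.279, -0.15], TCP at [0.217, 0.639, 0.192] pointing down, gripper open.
Joint ranges: [-2.77, 2.77], [-0.9, 2.22], [0.21, 2.48], [-1.53, 4.67], [0.24, 2.81], [-2.84, 2.84]. Speed limits (rad/s): [2.79, 2.79, 3.14, 3.14, 3.14, 3.14].

INTERFACE

Orientations are given as a unit quaternion [x, y, z, w].
In Python, from plant import telemetry, vision, ctrl gives the robot as it stands.
- The arm moves only by the tool arm_command, never from a script. Its argument "series" is one flat list of numbers, 7 for each row, row after row: the shift along the tool's x, y, z in cm, then the turn, a rotation vector about the tool's x, y, z in degrees, then the closure, from 0 (fully open) to 1 (shut). A call has 1 to 10 rows; each row is the pose to reach, as a shift and turn from the pose commanded when the call began, along the tool's axes at that moment; what a row does not reach only later rows make up. A row lasts 1/12 s, in which the tool goes at most 41.7 mm and 7.16 degrees, less where a joint would pass 70% of its speed; a pose out of reach is approached as far as the arm can. A call with a gripper value outside its range is refused whole. The fingers move at their own pace and stop on an object; "force" is the grip in N (left out, the last holds). Time passes only in rows, so rows that repeat a pose let the fingers close. It gives the time, the measured TCP pose, the force, the opening and the grip force at its end, in the units of the state.
- telemetry.get_state(): the state, without advancing time (a new reading comes with each control period).
- vision.read_camera(name): name is "side" or "top"; returns a dict with "color" (384x512x3 uint8, blue, green, red), "K" (3x3 intrinsics, pixels), "rvec" (rotation vector, rad) and "tvec" (3), from world to camera coordinates, as OpenCV has them. Camera axes: x right, y down, z forward; pixel columns grow to the right and rows downward; lengths in m; the calibration is good to about 2 mm. A picture is of the moment at which its call begins. There is no depth.
- ctrl.sign_off(): hands the job in; it is judged then, once.
The state is a dict: "time": time; "qpos": joint angles; "dq": joint speeds; "joint_efforts": joint torques, N m; "eef_pos": TCP position; "tcp_rot": TCP orientation; "contact_force": force on the tool from outside, world axes, zero at the start; "wrist_torque": the same for the moment, N m; "opening": opening from 0.0 (shut) to 1.0 (fully open); "finger_force": force on a finger pad.
Only numpy, scipy, OpenCV 4.12 (cv2) and the standard library are available. Lean on these libraries where they do the work, as an engineer would, in place of code of your own. Each camera call takes 0.05 s, during which the arm holds its last target. There are 200 camera calls.

## Working session

There is one attempt and no reset: what is moved stays moved. The work goes in short steps, Python scripts to look and compute and a tool call to move; the robot and the scene stay as the last step left them, time stands still between calls to the robot, and variables do not carry over. Pictures are saved under pics/ and viewed, at most 10 in all, crops included, and the job is handed in when it is done.

Besides the shell and the picture viewer there is one more tool, called after "Emit:" by a JSON object that holds its "op" and its "data", one argument or row to a line. arm_command: Moves the arm, as the interface text tells. Its arguments: {"type":"object","properties":{"series":{"type":"array","items":{"type":"number"}},"force":{"type":"number"}},"required":["series"]}

```bash
mkdir -p pics; ls; python3 - <<'E'
from plant import telemetry, vision, ctrl
import cv2,numpy as np,json
print(telemetry.get_state())
for n in ("side","top"):
    d=vision.read_camera(n); cv2.imwrite(f"pics/{n}0.png",cv2.resize(d["color"],(800,600),interpolation=cv2.INTER_CUBIC))
    np.savez(f"{n}.npz",**d)
    R=cv2.Rodrigues(d["rvec"])[0]; print(n,d["K"].tolist(),"cam pos",(-R.T@d["tvec"].reshape(3)).round(3),R.round(3).tolist())
E
```

```text
pics
{'time': 0.0, 'qpos': array([ 1.09400076e+00,  2.87181303e-01,  1.57820747e+00, -4.99780060e-06,
        1.27859517e+00, -1.50061334e-01]), 'dq': array([-0.0010263 ,  0.00059283,  0.00118586,  0.00150382, -0.00029841,
       -0.00087747]), 'joint_efforts': array([ 3.77476608e-04, -4.05993640e+01, -2.92620850e+01, -1.51467088e-04,
        5.88840616e-03,  5.42561196e-06]), 'eef_pos': array([0.21630076, 0.63859958, 0.19022037]), 'tcp_rot': array([ 1.62640578e-01,  9.86684657e-01, -1.13813396e-03, -3.66368162e-04]), 'contact_force': array([0.38764096, 0.06045298, 1.08697737]), 'wrist_torque': array([-0.01508644,  0.05250944, -0.00881793]), 'finger_force': 0.0, 'opening': 1.0022302121553806}
side [[399.16058436395554, 0.0, 259.96317714994274], [0.0, 399.16058436395554, 185.71609445372184], [0.0, 0.0, 1.0]] cam pos [-0.1   -0.272  1.301] [[0.394, -0.919, 0.004], [-0.792, -0.342, -0.507], [0.467, 0.196, -0.862]]
top [[416.27673393596984, 0.0, 257.829569982164], [0.0, 416.27673393596984, 197.9579730862014], [0.0, 0.0, 1.0]] cam pos [ 0.286 -0.011  1.864] [[0.027, -1.0, -0.007], [-0.991, -0.026, -0.128], [0.128, 0.011, -0.992]]
```

View pics/side0.png

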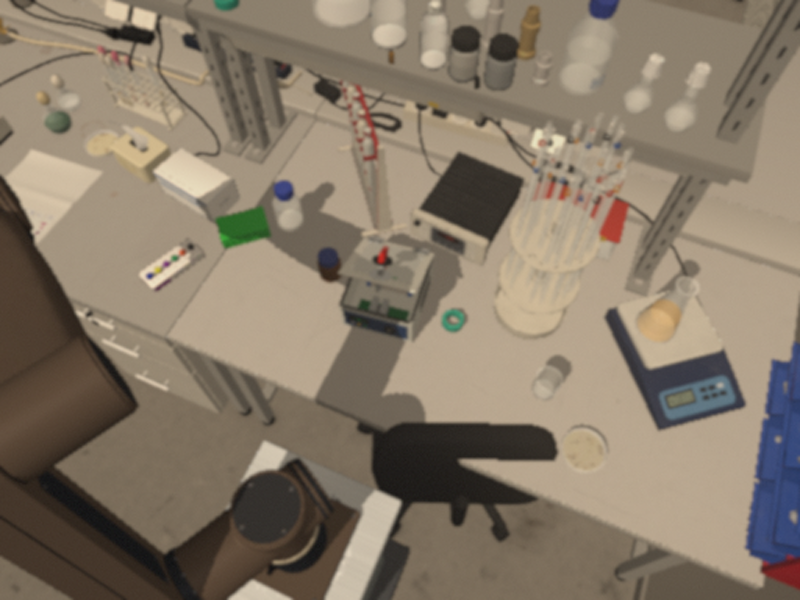

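View pics/top0.png

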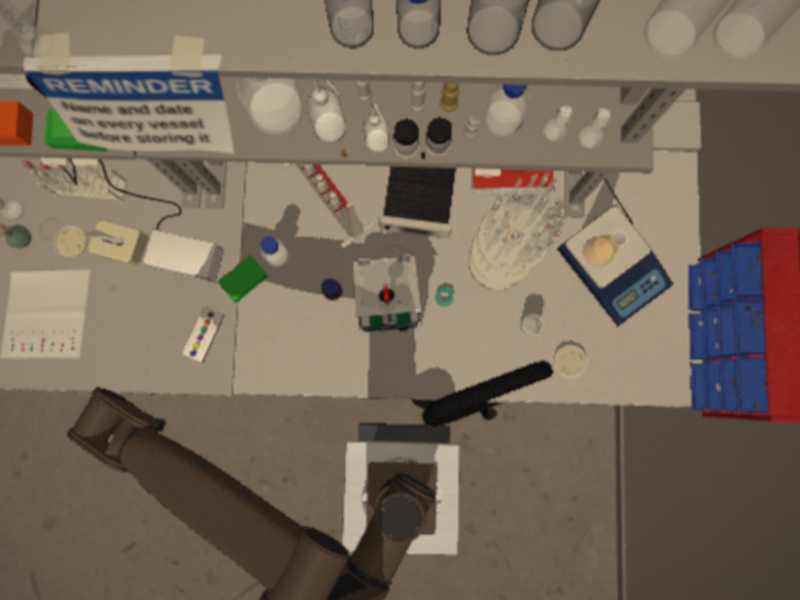

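The side view shows the unit at about (388,290), with the cover open and the red stud at (383,256). In the top view the unit is at (387,290) and the stud at (387,294). I'll enlarge both.

```bash
python3 - <<'E'
import cv2,numpy as np
for n,(u,v,w,h,s) in dict(side=(205,138,80,80,7),top=(205,150,100,75,8)).items():
    im=np.load(n+".npz")["color"][v:v+h,u:u+w]
    im=cv2.resize(im,None,fx=s,fy=s,interpolation=cv2.INTER_CUBIC)
    for k in range(0,w,10): cv2.putText(im,str(u+k),(k*s,8),0,.32,(0,0,255)); cv2.line(im,(k*s,10),(k*s,16),(0,0,255))
    for k in range(0,h,10): cv2.putText(im,str(v+k),(0,k*s+4),0,.32,(0,0,255))
    cv2.imwrite(f"pics/{n}1.png",im)
E
```

```text
(no output)
```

View pics/side1.png

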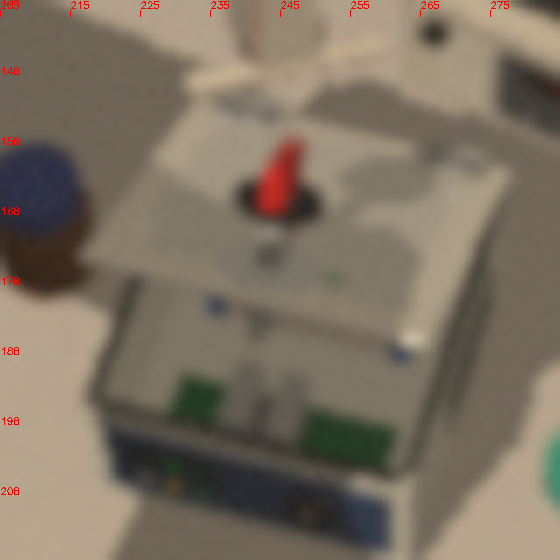

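View pics/top1.png

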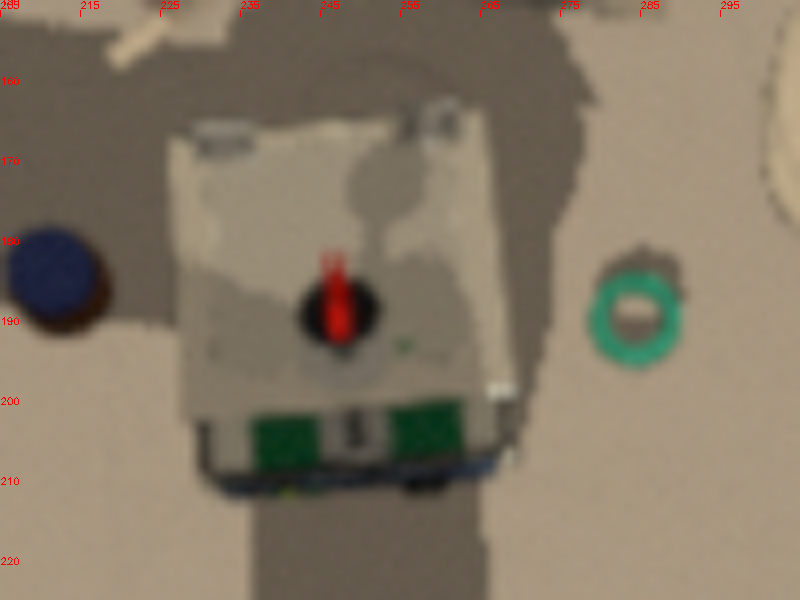

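```bash
cat > fit.py <<'E'
import cv2,numpy as np
from scipy.optimize import least_squares
cams={n:np.load(n+".npz") for n in("side","top")}
def proj(n,P): c=cams[n]; return cv2.projectPoints(np.array(P,float).reshape(-1,1,3),c["rvec"],c["tvec"],c["K"],None)[0].reshape(-1,2)
def world(p,P): 
    c,s=np.cos(p[2]),np.sin(p[2]); P=np.array(P,float)/1000
    return np.array([p[0]+c*P[0]-s*P[1],p[1]+s*P[0]+c*P[1],P[2]])
def cov(a,d,y,h): return [92.5-d*np.cos(a)+h*np.sin(a),y,102.5+d*np.sin(a)+h*np.cos(a)]
if __name__=="__main__":
    o=lambda n,X,Y:(205+X/7,138+Y/7) if n=="side" else (205+X/8,150+Y/8)
    obs=[("side",("u",-95,85,100),93,400),("side",("u",-95,-85,100),405,475),
     ("side",("c",189,85,2.5),82,258),("side",("c",189,-85,2.5),425,345),("side",("c",0,-85,2.5),510,172),("side",("c",0,85,2.5),195,95),("side",("c",157.5,0,40.5),278,203),("side",("c",157.5,0,64.5),293,143),
     ("top",("c",0,85,2.5),168,140),("top",("c",0,-85,2.5),482,112),("top",("c",189,85,2.5),183,422),("top",("c",189,-85,2.5),512,395),
     ("top",("u",-95,85,100),205,475),("top",("u",-95,-85,100),500,462),("top",("c",157.5,0,40.5),340,312)]
    def res(p):
        return np.concatenate([proj(n,world(p,m[1:] if m[0]=="u" else cov(p[3],*m[1:])))[0]-o(n,X,Y) for n,m,X,Y in obs])
    r=least_squares(res,[.6,0,0,.5],loss="soft_l1"); print(r.x.round(4)); 
    for ob,e in zip(obs,res(r.x).reshape(-1,2)): print(ob[0],ob[1],e.round(1))
    p=r.x; np.save("p.npy",p)
    print("press open",world(p,cov(p[3],125,55,2.5)),"free edge",world(p,cov(p[3],189,0,2.5)),"stud open",world(p,cov(p[3],157.5,0,52.5)),"stud shut",world(p,[-65,0,155]),"press shut",world(p,[-32.5,55,105]))
E
python3 fit.py
```

```text
[0.5603 0.0525 0.119  0.5105]
side ('u', -95, 85, 100) [-2.3  0.1]
side ('u', -95, -85, 100) [0.6 1.9]
side ('c', 189, 85, 2.5) [-1.  -0.2]
side ('c', 189, -85, 2.5) [0.2 0.2]
side ('c', 0, -85, 2.5) [ 0.2 -0.1]
side ('c', 0, 85, 2.5) [ 0.3 -0.1]
side ('c', 157.5, 0, 40.5) [ 0.  -0.4]
side ('c', 157.5, 0, 64.5) [-1.2  1.7]
top ('c', 0, 85, 2.5) [ 0.1 -0.5]
top ('c', 0, -85, 2.5) [ 0.2 -0.6]
top ('c', 189, 85, 2.5) [-0.3 -0.3]
top ('c', 189, -85, 2.5) [ 0.6 -0.9]
top ('u', -95, 85, 100) [-0.7  1.2]
top ('u', -95, -85, 100) [ 2.1 -0.8]
top ('c', 157.5, 0, 40.5) [-0.1 -0.4]
press open [0.53850049 0.10528338 0.16575942] free edge [0.48958416 0.04404408 0.19703146] stud open [0.54113196 0.05020635 0.22526443] stud shut [0.4957202  0.04477761 0.155     ] press shut [0.52146195 0.10324651 0.105     ]
```

```bash
cat > go.py <<'E'
import sys,numpy as np
from scipy.spatial.transform import Rotation as R
from plant import telemetry
def delta(x,y,z,yang):
    s=telemetry.get_state(); R0=R.from_quat(s["tcp_rot"])
    a=np.radians(yang); ya=np.array([np.cos(a),np.sin(a),0]); za=np.array([0,0,-1.]); 
    R1=R.from_matrix(np.c_[np.cross(ya,za),ya,za])
    print("t",s["time"],"pos",s["eef_pos"].round(4),"F",s["contact_force"].round(1),"q",s["qpos"].round(2))
    print("shift cm",(R0.inv().apply(np.array([x,y,z])-s["eef_pos"])*100).round(2),"turn deg",np.degrees((R0.inv()*R1).as_rotvec()).round(2))
if __name__=="__main__": delta(*map(float,sys.argv[1:]))
E
python3 go.py 0.5385 0.1053 0.28 6.8
```

```text
t 0.1 pos [0.2163 0.6387 0.1904] F [-0.8 -0.4 -1. ] q [ 1.09  0.29  1.58  0.    1.28 -0.15]
shift cm [-47.63 -40.19  -8.89] turn deg [-1.200e-01  5.000e-02  6.447e+01]
```

Emit:
{"op": "arm_command", "data": {
  "series": [-8,-6,-8.9,0,0,20,1,-20,-16,-8.9,0,0,64.5,1,-47.6,-40.2,-8.9,0,0,64.5,1,-47.6,-40.2,-8.9,0,0,64.5,1,-47.6,-40.2,-8.9,0,0,64.5,1,-47.6,-40.2,-8.9,0,0,64.5,1,-47.6,-40.2,-8.9,0,0,64.5,1,-47.6,-40.2,-8.9,0,0,64.5,1,-47.6,-40.2,-8.9,0,0,64.5,1,-47.6,-40.2,-8.9,0,0,64.5,1],
  "force": 30
}}

```text
time: 0.93
eef_pos: [0.4261, 0.2926, 0.2604]
tcp_rot: [0.666, 0.746, -0.0, -0.0]
contact_force: [1.1, 1.3, -0.4]
opening: 0.002
finger_force: 0.0
```

```bash
python3 go.py 0.5385 0.1053 0.28 6.8
```

```text
t 0.9333 pos [0.4261 0.2926 0.2604] F [ 1.1  1.3 -0.4] q [ 0.41 -0.11  1.88  0.    1.38  0.29]
shift cm [-19.89   9.04  -1.97] turn deg [-0.02  0.01 -0.26]
```

Emit:
{"op": "arm_command", "data": {
  "series": [-18.5,8.4,-2,0,0,0,1,-18.5,8.4,-2,0,0,0,1,-18.5,8.4,-2,0,0,0,1,-18.5,8.4,-2,0,0,0,1,-18.5,8.4,-2,0,0,0,1,-18.5,8.4,-2,0,0,0,1,-18.5,8.4,-2,0,0,0,1]
}}

```text
time: 1.52
eef_pos: [0.5315, 0.1191, 0.28]
tcp_rot: [0.666, 0.746, -0.0, -0.001]
contact_force: [0.2, 0.7, -0.3]
opening: -0.0
finger_force: 0.0
```

```bash
python3 go.py 0.5385 0.1053 0.18 6.8
```

```text
t 1.5167 pos [0.5315 0.1191 0.28  ] F [ 0.2  0.7 -0.3] q [ 0.03 -0.06  1.79  0.    1.41 -0.08]
shift cm [-1.46  0.55 10.  ] turn deg [-0.07 -0.03 -0.24]
```

Emit:
{"op": "arm_command", "data": {
  "series": [-1.4,0.5,4,0,0,0,1,-1.4,0.5,7,0,0,0,1,-1.4,0.5,9,0,0,0,1,-1.4,0.5,9.5,0,0,0,1,-1.4,0.5,9.5,0,0,0,1,-1.4,0.5,9.5,0,0,0,1]
}}

```text
time: 2.02
eef_pos: [0.5378, 0.1085, 0.1866]
tcp_rot: [0.664, 0.748, 0.0, 0.0]
contact_force: [0.6, -0.8, 0.1]
opening: 0.0
finger_force: 0.0
```

```bash
python3 go.py 0.5215 0.1035 0.1 6.8;python3 - <<'E'
from plant import vision
import cv2
d=vision.read_camera("side"); cv2.imwrite("pics/s2.png",cv2.resize(d["color"][110:235,180:330],None,fx=4.5,fy=4.5,interpolation=cv2.INTER_CUBIC))
E
```

```text
t 2.0167 pos [0.5378 0.1085 0.1866] F [ 0.6 -0.8  0.1] q [ 0.01  0.01  1.89  0.    1.23 -0.11]
shift cm [-0.3  -1.69  8.66] turn deg [ 0.06 -0.    0.06]
```

View pics/s2.png

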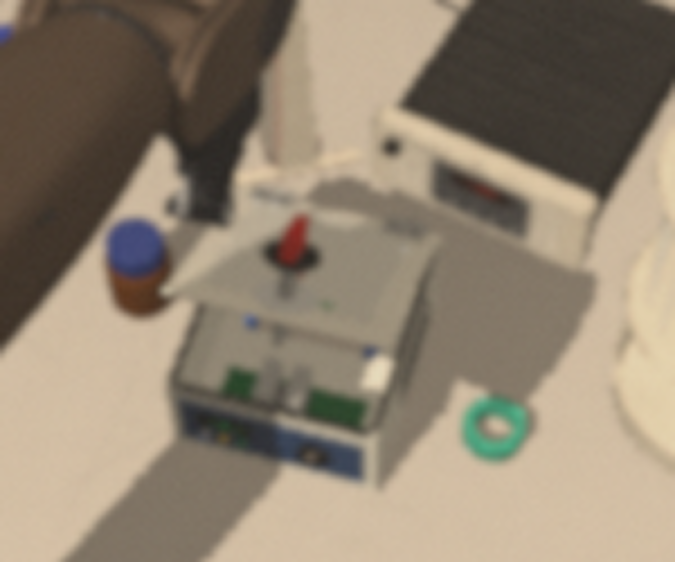

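The closed fingertips show at about crop (205,215), near the cover's left edge. The stud is at (293,245) and the cover hasn't moved. I'll check the tip against the calibration.

```bash
python3 - <<'E'
from fit import *
p=np.load("p.npy"); f=lambda P:((proj("side",P)[0]-[180,110])*4.5).round(0)
print("tcp",f([.5378,.1085,.1866]),"below on cover",f([.5378,.1085,.166]),"press",f(world(p,cov(p[3],125,55,2.5))),"hingeL",f(world(p,cov(p[3],0,85,2.5))),"freeL",f(world(p,cov(p[3],189,85,2.5))))
E
```

```text
tcp [221. 247.] below on cover [223. 262.] press [227. 262.] hingeL [239. 187.] freeL [161. 291.]
```

Emit:
{"op": "arm_command", "data": {
  "series": [-0.3,0,0.6,0,0,0,1,-0.3,0,1.2,0,0,0,1,-0.3,0,1.7,0,0,0,1,-0.3,-0.1,2.1,0,0,0,1,-0.3,-0.3,2.5,0,0,0,1,-0.3,-0.5,2.9,0,0,0,1,-0.3,-0.6,3.3,0,0,0,1,-0.3,-0.7,3.6,0,0,0,1]
}}

```text
time: 2.73
eef_pos: [0.5307, 0.1036, 0.1489]
tcp_rot: [0.664, 0.748, -0.0, -0.0]
contact_force: [0.3, -0.0, 0.8]
opening: 0.001
finger_force: 0.0
```

```bash
python3 go.py 0.5215 0.1035 0.1 6.8;python3 - <<'E'
from plant import vision
import cv2
d=vision.read_camera("side"); cv2.imwrite("pics/s3.png",cv2.resize(d["color"][135:215,205:285],None,fx=7,fy=7,interpolation=cv2.INTER_CUBIC))
E
```

```text
t 2.7333 pos [0.5307 0.1036 0.1489] F [ 0.3 -0.   0.8] q [ 0.01  0.03  1.95  0.    1.17 -0.11]
shift cm [ 0.1  -0.91  4.89] turn deg [-0.03 -0.   -0.03]
```

View pics/s3.png

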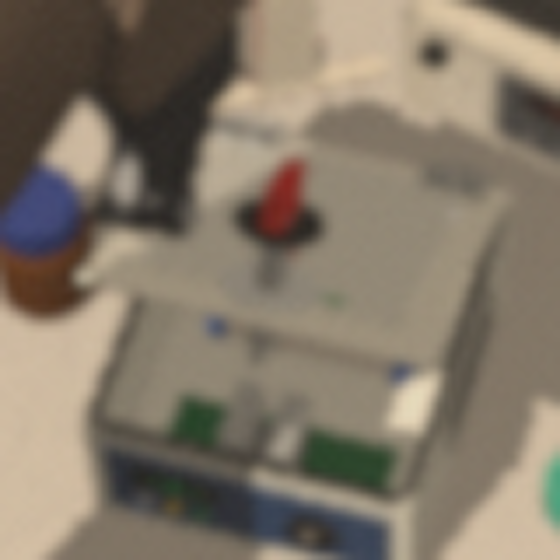

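The cover hasn't moved: its free left corner is still at (85,278). The dark part of the fingers ends near (185,225). I'll see where the calibration puts the TCP and difference this against the first image.

```bash
python3 - <<'E'
from fit import *
from plant import vision,telemetry
P=telemetry.get_state()["eef_pos"]
for n in("side","top"):
    im=vision.read_camera(n)["color"]; print(n,proj(n,P).round(1),proj(n,P+[0,0,.02]).round(1),proj(n,P+[0,0,.054+.019]).round(1))
    u,v=np.round(proj(n,P)[0]).astype(int); a=im[v-32:v+18,u-30:u+30]; b=cams[n]["color"][v-32:v+18,u-30:u+30]
    a,b=[cv2.resize(i,None,fx=6,fy=6,interpolation=cv2.INTER_CUBIC) for i in(a,b)]
    for i in(a,b): cv2.circle(i,(30*6,32*6),4,(0,255,0),1)
    cv2.imwrite(f"pics/d_{n}.png",np.hstack([a,b]))
cv2.imwrite("pics/d.png",np.vstack([cv2.imread("pics/d_side.png"),cv2.imread("pics/d_top.png")]))
E
```

```text
side [[230.2 173.2]] [[229.9 170. ]] [[228.9 161.2]]
top [[234.9 191.8]] [[234.6 191.2]] [[233.8 189.2]]
```

View pics/d.png

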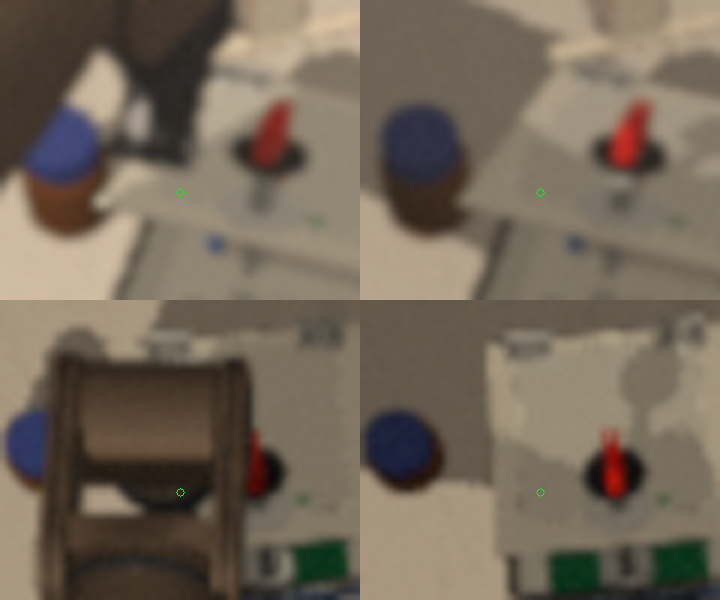

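```bash
python3 - <<'E'
from fit import *
o=lambda n,X,Y:(205+X/7,138+Y/7) if n=="side" else (205+X/8,150+Y/8)
C=[("side",189,85,2.5,82,258),("side",189,-85,2.5,425,345),("side",0,-85,2.5,510,172),("side",0,85,2.5,195,95),("side",157.5,0,40.5,278,203),("top",0,85,2.5,168,140),("top",0,-85,2.5,482,112),("top",189,85,2.5,183,422),("top",189,-85,2.5,512,395),("top",157.5,0,40.5,340,312)]
# triangulate each pair freely
c=cams; Pm={n:c[n]["K"]@np.c_[cv2.Rodrigues(c[n]["rvec"])[0],c[n]["tvec"].reshape(3)] for n in c}
p=np.load("p.npy")
for a in C[:5]:
    b=[k for k in C[5:] if k[1:4]==a[1:4]][0]
    X=cv2.triangulatePoints(Pm["side"],Pm["top"],np.array(o("side",*a[4:])).reshape(2,1),np.array(o("top",*b[4:])).reshape(2,1)); X=(X[:3]/X[3]).ravel()
    print(a[1:4],X.round(3),"model",world(p,cov(p[3],*a[1:4])).round(3))
E
```

```text
(189, 85, 2.5) [0.479 0.126 0.198] model [0.479 0.128 0.197]
(189, -85, 2.5) [ 0.496 -0.039  0.203] model [ 0.5   -0.04   0.197]
(0, -85, 2.5) [ 0.66  -0.02   0.108] model [ 0.663 -0.021  0.105]
(0, 85, 2.5) [0.641 0.148 0.107] model [0.643 0.148 0.105]
(157.5, 0, 40.5) [0.534 0.049 0.215] model [0.535 0.05  0.215]
```

Emit:
{"op": "arm_command", "data": {
  "series": [0,0,0.3,0,0,0,1,0,0,0.6,0,0,0,1,0,0,0.8,0,0,0,1]
}}

```text
time: 3.13
eef_pos: [0.5311, 0.1036, 0.1413]
tcp_rot: [0.664, 0.748, 0.0, 0.0]
contact_force: [0.0, 0.2, 0.6]
opening: -0.004
finger_force: 0.0
```

```bash
python3 go.py 0.5215 0.1035 0.1 6.8
```

```text
t 3.1333 pos [0.5311 0.1036 0.1413] F [0.  0.2 0.6] q [ 0.01  0.04  1.95  0.    1.15 -0.11]
shift cm [ 0.1  -0.95  4.13] turn deg [ 0.    0.   -0.03]
```

```bash
python3 - <<'E'
from fit import *
from plant import vision,telemetry
P=telemetry.get_state()["eef_pos"]; im=vision.read_camera("side")["color"]
np.save("now.npy",im); u0,v0=200,130
a=cv2.resize(im[v0:v0+70,u0:u0+90],None,fx=8,fy=8,interpolation=cv2.INTER_CUBIC)
l=cv2.cvtColor(a,cv2.COLOR_BGR2LAB); l[...,0]=cv2.createCLAHE(3,(6,6)).apply(l[...,0]); a=cv2.cvtColor(l,cv2.COLOR_LAB2BGR)
q=lambda P:tuple(int(k) for k in (proj("side",P)[0]-[u0,v0])*8+4)
cv2.circle(a,q(P),4,(0,255,0),1)
p=np.load("p.npy")
for d,y in((0,85),(0,-85),(189,-85),(189,85)): cv2.circle(a,q(world(p,cov(p[3],d,y,2.5))),3,(255,0,255),1)
cv2.imwrite("pics/s5.png",a)
E
```

```text
(no output)
```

View pics/s5.png

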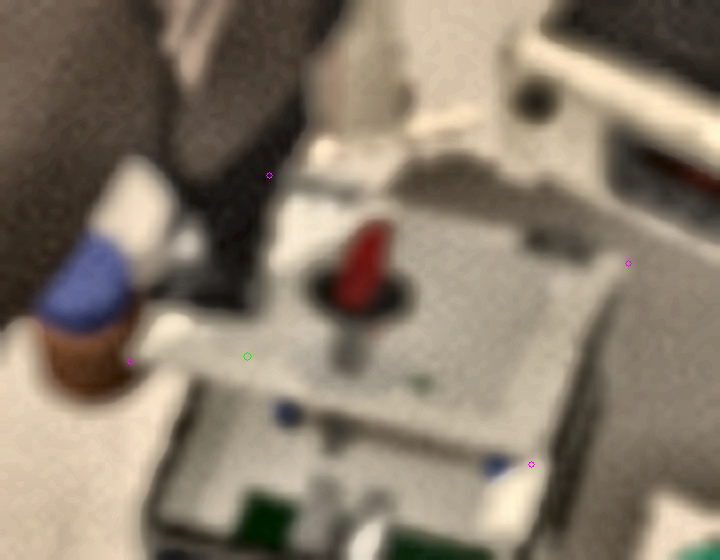

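The cover still matches the predicted corner marks, so it hasn't moved. The dark finger end is at about (210,303), above the projected TCP at (247,356). I'll carry on down in small steps and watch the force.

Emit:
{"op": "arm_command", "data": {
  "series": [0,0,0.3,0,0,0,1,0,0,0.6,0,0,0,1,0,0,0.8,0,0,0,1]
}}

```text
time: 3.43
eef_pos: [0.531, 0.1036, 0.1333]
tcp_rot: [0.664, 0.748, -0.0, -0.0]
contact_force: [0.5, 0.3, 1.1]
opening: 0.002
finger_force: 0.3
```

```bash
cat > red.py <<'E'
from fit import *
from plant import vision
def red(im,n,u,v,r=30):
    h=im[v-r:v+r,u-r:u+r].astype(int); m=(h[...,2]>1.7*h[...,1])&(h[...,2]>1.7*h[...,0])&(h[...,2]>60); yy,xx=np.nonzero(m)
    return (xx.mean()+u-r,yy.mean()+v-r,len(xx),xx.min()+u-r,xx.max()+u-r,yy.min()+v-r,yy.max()+v-r) if len(xx) else None
if __name__=="__main__":
    print("init",np.round(red(cams["side"]["color"],"side",244,165,15),1),np.round(red(cams["top"]["color"],"top",247,187,12),1))
    for n,u,v,r in(("side",244,168,18),("top",247,190,15)):
        im=vision.read_camera(n)["color"]; np.save(f"last_{n}.npy",im); print(n,np.round(red(im,n,u,v,r),1))
E
python3 red.py
```

```text
init [244.4 163.8  52.  241.  247.  158.  168. ] [246.6 187.7  33.  245.  248.  183.  192. ]
side [244.7 164.3  48.  241.  247.  159.  169. ]
top [247.3 188.   19.  246.  248.  183.  192. ]
```

Emit:
{"op": "arm_command", "data": {
  "series": [0,0,0.3,0,0,0,1,0,0,0.6,0,0,0,1,0,0,0.8,0,0,0,1]
}}

```text
time: 3.78
eef_pos: [0.531, 0.1036, 0.1253]
tcp_rot: [0.664, 0.748, -0.0, -0.0]
contact_force: [-1.0, -0.3, 0.5]
opening: -0.001
finger_force: 0.3
```

```bash
python3 red.py
```

```text
init [244.4 163.8  52.  241.  247.  158.  168. ] [246.6 187.7  33.  245.  248.  183.  192. ]
side [244.  166.6  46.  241.  247.  161.  171. ]
top [247.1 189.6  21.  246.  248.  184.  193. ]
```

```bash
python3 - <<'E'
from fit import *
p=np.load("p.npy")
f=lambda a:np.r_[proj("side",world(p,cov(a,157.5,0,54)))[0],proj("top",world(p,cov(a,157.5,0,54)))[0]]
for da in(0,.02,.04,.06,.08,.1,.15): print(da,(f(p[3]-da)-f(p[3])).round(2))
# ray of visible finger end at TCP z .1413 with the initial cover plane
c=cams["side"];R=cv2.Rodrigues(c["rvec"])[0];C=-R.T@c["tvec"].reshape(3)
O=world(p,cov(p[3],0,0,2.5));A=world(p,cov(p[3],100,0,2.5))-O;B=world(p,cov(p[3],0,50,2.5))-O
for uv in((220.6,167.3),(226,168),(232,168.5)):
    d=R.T@np.linalg.inv(c["K"])@np.r_[uv,1]; s=np.linalg.solve(np.c_[A,B,-d],C-O); print(uv,"dist from hinge",s[0]*100,"y",s[1]*50,(C+s[2]*d).round(3))
E
```

```text
0 [0. 0. 0. 0.]
0.02 [-0.21  0.99  0.07  0.69]
0.04 [-0.41  1.98  0.15  1.38]
0.06 [-0.61  2.97  0.22  2.05]
0.08 [-0.81  3.95  0.29  2.71]
0.1 [-1.    4.92  0.36  3.36]
0.15 [-1.45  7.33  0.53  4.93]
(220.6, 167.3) dist from hinge 134.63057621602715 y 87.12268405133557 [0.526 0.136 0.17 ]
(226, 168) dist from hinge 130.28767079122017 y 69.32861645717895 [0.532 0.119 0.168]
(232, 168.5) dist from hinge 123.62392819010762 y 50.10535230070203 [0.54  0.101 0.165]
```

Emit:
{"op": "arm_command", "data": {
  "series": [0,0,-4,0,0,0,1,0,0,-8,0,0,0,1,0,0,-10,0,0,0,1,0,0,-10,0,0,0,1,0,0,-10,0,0,0,1]
}}

```text
time: 4.3
eef_pos: [0.532, 0.1037, 0.2273]
tcp_rot: [0.664, 0.748, 0.001, 0.001]
contact_force: [-0.6, -0.0, -0.8]
opening: -0.0
finger_force: 0.0
```

```bash
python3 red.py; python3 -c "
from plant import vision;import numpy as np;np.save('closed.npy',vision.read_camera('side')['color'])"
```

```text
init [244.4 163.8  52.  241.  247.  158.  168. ] [246.6 187.7  33.  245.  248.  183.  192. ]
side [243.8 167.2  45.  241.  246.  162.  172. ]
top [247.  189.2  26.  246.  248.  185.  193. ]
```

Emit:
{"op": "arm_command", "data": {
  "series": [0,0,0,0,0,0,0,0,0,0,0,0,0,0,0,0,0,0,0,0,0,0,0,0,0,0,0,0,0,0,0,0,0,0,0,0,0,0,0,0,0,0]
}}

```text
time: 4.95
eef_pos: [0.5311, 0.1036, 0.2255]
tcp_rot: [0.664, 0.748, -0.0, -0.0]
contact_force: [0.1, -0.0, -0.1]
opening: 0.845
finger_force: 0.0
```

```bash
python3 - <<'E'
from fit import *
from plant import vision,telemetry
s=telemetry.get_state();P=s["eef_pos"];print(P,s["opening"])
o=vision.read_camera("side")["color"];np.save("open.npy",o);c=np.load("closed.npy")
u,v=np.round(proj("side",P)[0]).astype(int);print(u,v)
sl=(slice(v-40,v+14),slice(u-34,u+34))
df=np.clip(128+3*(o.astype(int)-c.astype(int)),0,255).astype(np.uint8)
t=[cv2.resize(i[sl],None,fx=5.5,fy=5.5,interpolation=cv2.INTER_CUBIC) for i in(c,o,df)]
for i in t: cv2.circle(i,(int(34.5*5.5),int(40.5*5.5)),4,(0,255,0),1); 
t.append(np.zeros_like(t[0]))
cv2.imwrite("pics/oc.png",np.vstack([np.hstack(t[:2]),np.hstack(t[2:])]))
E
```

```text
[0.53105255 0.10363613 0.22548984] 0.8450536587991624
229 160
```

View pics/oc.png

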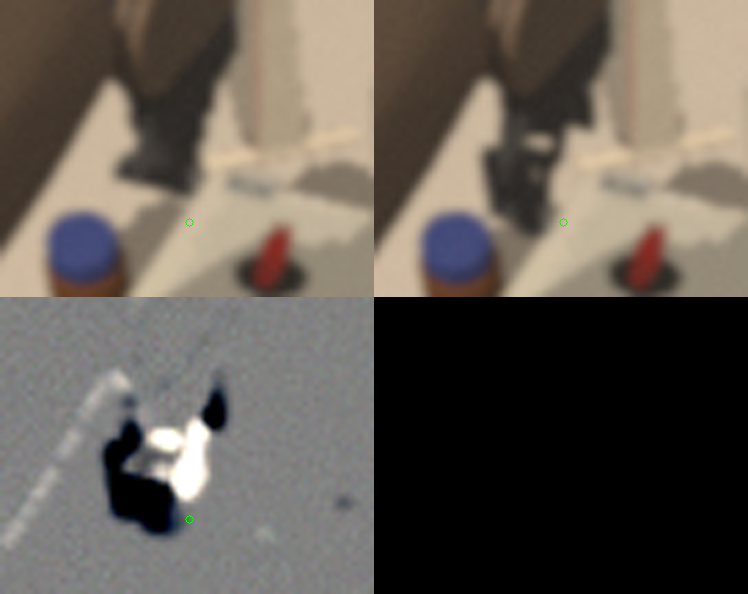

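The closed fingers end around (120–190, 170–195). That's above the projected TCP at (189,222), so the real tips look roughly 30 mm higher than reported. That matches the late contact with the cover. I'll check the tool constants.

```bash
python3 - <<'E'
from fit import *
from plant import ctrl,telemetry
print([ (k,getattr(ctrl,k)) for k in dir(ctrl) if not k.startswith("_")], [k for k in dir(telemetry) if not k.startswith("_")])
for P in([0,0,0],[0,0,.4],[.2163,.6386,.1902],[.2163,.6386,.30]): print(P,*(proj(n,P)[0].round(1) for n in("top","side")))
E
```

```text
[('Unreachable', <class 'plant.Unreachable'>), ('grip_point_offset', 0.0187), ('sign_off', <function connect.<locals>.done at 0x7fc7d7cfdee0>)] ['get_state']
[0, 0, 0] [256.7 317.8] [189.4 344.9]
[0, 0, 0.4] [255.5 336.4] [162.5 315.3]
[0.2163, 0.6386, 0.1902] [ 97.4 264.9] [ 37.2 186.2]
[0.2163, 0.6386, 0.3] [ 86.  265.8] [ 19.7 167.6]
```

Emit:
{"op": "arm_command", "data": {
  "series": [-0.6,0,0,0,0,0,1,-0.6,0,1,0,0,0,1,-0.6,0,3,0,0,0,1,-0.6,0,5,0,0,0,1,-0.6,0,7,0,0,0,1,-0.6,0,8.5,0,0,0,1,-0.6,0,9.5,0,0,0,1,-0.6,0,10,0,0,0,1,-0.6,-0.1,10.4,0,0,0,1,-0.6,-0.2,10.8,0,0,0,1]
}}

```text
time: 5.83
eef_pos: [0.5304, 0.0974, 0.1181]
tcp_rot: [0.664, 0.748, 0.001, 0.001]
contact_force: [1.1, -0.6, 0.9]
opening: -0.0
finger_force: 0.3
```

```bash
python3 red.py; python3 go.py .53 .1 .08 6.8
```

```text
init [244.4 163.8  52.  241.  247.  158.  168. ] [246.6 187.7  33.  245.  248.  183.  192. ]
side [243.6 169.3  51.  240.  246.  164.  174. ]
top [248.1 192.9   8.  247.  249.  191.  195. ]
t 5.9333 pos [0.5299 0.0974 0.1177] F [-0.1 -0.3 -0.6] q [-0.01  0.06  1.98 -0.    1.1  -0.12]
shift cm [0.26 0.04 3.77] turn deg [ 0.03  0.   -0.02]
```

Emit:
{"op": "arm_command", "data": {
  "series": [0,-0.1,0.4,0,0,0,1,0,-0.2,0.8,0,0,0,1,0,-0.3,1.2,0,0,0,1,0,-0.3,1.2,0,0,0,1]
}}

```text
time: 6.27
eef_pos: [0.526, 0.0971, 0.1046]
tcp_rot: [0.664, 0.748, -0.0, -0.001]
contact_force: [-0.1, 0.1, -0.5]
opening: -0.004
finger_force: 0.0
```

```bash
python3 red.py; python3 - <<'E'
from fit import *
p=np.load("p.npy")
f=lambda a:np.r_[proj("side",world(p,cov(a,157.5,0,54)))[0],proj("top",world(p,cov(a,157.5,0,54)))[0]]
for a in(.5,.45,.4,.35,.3,.25,.2,.15,.1,.05,0): print(a,(f(a)-f(p[3])+[244.4,163.8,246.6,187.7]).round(2))
E
```

```text
init [244.4 163.8  52.  241.  247.  158.  168. ] [246.6 187.7  33.  245.  248.  183.  192. ]
side [242.8 174.4  49.  240.  245.  169.  179. ]
top [248.2 194.7  12.  247.  249.  192.  197. ]
0.5 [244.29 164.32 246.64 188.07]
0.45 [243.78 166.79 246.82 189.77]
0.4 [243.31 169.23 246.99 191.4 ]
0.35 [242.86 171.63 247.16 192.95]
0.3 [242.46 173.98 247.33 194.42]
0.25 [242.08 176.27 247.48 195.81]
0.2 [241.75 178.5  247.63 197.11]
0.15 [241.45 180.67 247.77 198.32]
0.1 [241.19 182.75 247.91 199.44]
0.05 [240.97 184.75 248.03 200.46]
0 [240.79 186.67 248.15 201.39]
```

Emit:
{"op": "arm_command", "data": {
  "series": [0,-0.1,0.5,0,0,0,1,0,-0.2,1.0,0,0,0,1,0,-0.3,1.5,0,0,0,1,0,-0.4,2.0,0,0,0,1,0,-0.4,2.4,0,0,0,1,0,-0.4,2.6,0,0,0,1]
}}

```text
time: 6.87
eef_pos: [0.5221, 0.0966, 0.0784]
tcp_rot: [0.664, 0.748, -0.001, -0.001]
contact_force: [-0.7, -0.0, 0.5]
opening: -0.001
finger_force: 0.2
```

```bash
python3 red.py
```

```text
init [244.4 163.8  52.  241.  247.  158.  168. ] [246.6 187.7  33.  245.  248.  183.  192. ]
side [241.8 181.5  44.  239.  244.  177.  185. ]
top [248.7 199.7  18.  248.  250.  196.  203. ]
```

Emit:
{"op": "arm_command", "data": {
  "series": [0,0,0.3,0,0,0,1,0,0,0.6,0,0,0,1,0,0,0.8,0,0,0,1,0,0,0.8,0,0,0,1]
}}

```text
time: 7.3
eef_pos: [0.5225, 0.0966, 0.071]
tcp_rot: [0.664, 0.748, -0.0, -0.0]
contact_force: [-0.2, -1.2, -0.2]
opening: -0.001
finger_force: 0.0
```

```bash
python3 red.py
```

```text
init [244.4 163.8  52.  241.  247.  158.  168. ] [246.6 187.7  33.  245.  248.  183.  192. ]
side [241.7 182.9  31.  238.  244.  180.  185. ]
top [248.8 199.7  21.  248.  250.  195.  203. ]
```

```bash
python3 - <<'E'
from fit import *
from plant import vision,telemetry
s=telemetry.get_state();P=s["eef_pos"];print(P,s["joint_efforts"].round(2),s["wrist_torque"].round(2),s["contact_force"].round(1))
out=[];p=np.load("p.npy")
for n,u,v in(("side",203,125),("top",205,150)):
    im=vision.read_camera(n)["color"];np.save(f"v_{n}.npy",im)
    a=cv2.resize(im[v:v+100,u:u+66],None,fx=6,fy=6,interpolation=cv2.INTER_CUBIC)
    q=lambda P:tuple(int(k) for k in (proj(n,P)[0]-[u,v]+.5)*6)
    cv2.circle(a,q(P),4,(0,255,0),1);cv2.circle(a,q(P+[0,0,.035]),4,(255,255,0),1)
    for d,y in((0,85),(0,-85),(189,-85),(189,85)): cv2.circle(a,q(world(p,cov(0.12,d,y,2.5))),3,(255,0,255),1)
    out.append(a)
cv2.imwrite("pics/last.png",np.hstack(out))
E
```

```text
[0.52274673 0.09660822 0.07142033] [ -0.   -29.81 -25.57  -0.    -0.    -0.  ] [0.01 0.03 0.03] [ 0.3  1.  -0.3]
```

View pics/last.png

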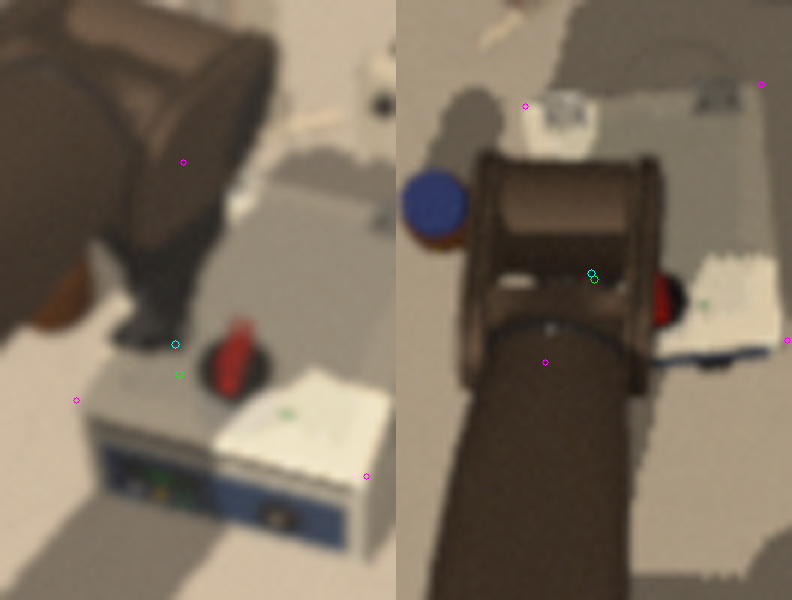

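Side view (left panel): the cover is nearly shut. Its left corner is at (85,405), the stud at (232,365) and the dark fingertip at (145,345) on the cover. Top view (right panel): the wrist hides the tool, and the stud is at (665,300). I've used all ten views, so the rest goes by feel and numbers.

Emit:
{"op": "arm_command", "data": {
  "series": [0,0,0.2,0,0,0,1,0,0,0.2,0,0,0,1]
}}

```text
time: 7.67
eef_pos: [0.5228, 0.0966, 0.0694]
tcp_rot: [0.664, 0.748, 0.0, 0.0]
contact_force: [-0.7, 0.4, 1.5]
opening: -0.001
finger_force: 0.1
```

```bash
cat > st.py <<'E'
from plant import telemetry
s=telemetry.get_state();print(s["time"],s["eef_pos"].round(4),s["joint_efforts"].round(2),s["wrist_torque"].round(2),s["contact_force"].round(1),s["qpos"].round(3),s["opening"],s["finger_force"])
E
python3 st.py; python3 red.py
```

```text
7.6667 [0.5228 0.0966 0.0694] [ 1.000e-02 -2.999e+01 -2.563e+01  0.000e+00  3.000e-02  0.000e+00] [-0.04 -0.01  0.04] [-0.7  0.4  1.5] [-0.008  0.109  2.023 -0.     1.009 -0.126] -0.001459869473152171 0.10482791752679077
init [244.4 163.8  52.  241.  247.  158.  168. ] [246.6 187.7  33.  245.  248.  183.  192. ]
side [242.  182.9  29.  239.  244.  180.  185. ]
top [248.8 200.1  21.  248.  250.  196.  204. ]
```

Emit:
{"op": "arm_command", "data": {
  "series": [0,0,0.2,0,0,0,1,0,0,0.2,0,0,0,1]
}}

```text
time: 7.93
eef_pos: [0.5227, 0.0966, 0.0673]
tcp_rot: [0.664, 0.748, -0.0, -0.0]
contact_force: [-0.3, 0.3, 0.6]
opening: -0.0
finger_force: 0.1
```

Emit:
{"op": "arm_command", "data": {
  "series": [0,0,0.2,0,0,0,1,0,0,0.2,0,0,0,1]
}}

```text
time: 8.1
eef_pos: [0.5229, 0.0966, 0.0654]
tcp_rot: [0.664, 0.748, 0.0, 0.0]
contact_force: [-0.7, 0.7, 0.4]
opening: 0.0
finger_force: 0.0
```

```bash
python3 st.py; python3 red.py
```

```text
8.1 [0.5229 0.0966 0.0654] [ 1.00e-02 -2.99e+01 -2.53e+01  0.00e+00 -1.00e-02 -0.00e+00] [-0.01  0.01 -0.01] [-0.7  0.7  0.4] [-0.008  0.115  2.025  0.     1.001 -0.126] 3.872935653046425e-05 0.0
init [244.4 163.8  52.  241.  247.  158.  168. ] [246.6 187.7  33.  245.  248.  183.  192. ]
side [241.9 183.5  22.  239.  244.  181.  185. ]
top [248.8 200.4  23.  248.  250.  196.  204. ]
```

```bash
python3 - <<'E'
from fit import *
from plant import vision
p=np.load("p.npy")
for a in(0,.03,.06,.09,.12,.15): print(a,*(proj("side",world(p,cov(a,189,y,2.5)))[0].round(1) for y in(85,-85)),"stud flange",proj("side",world(p,cov(a,157.5,0,40.5)))[0].round(1),"top",proj("top",world(p,cov(a,189,-85,2.5)))[0].round(1))
print("obs",203+85/6,125+405/6,203+357/6,125+490/6,"flange obs",203+235/6,125+370/6, "top free right obs",205+(770-396)/6,150+350/6)
im=vision.read_camera("side")["color"];a=np.load("v_side.npy");np.save("v2.npy",im)
g=lambda i:cv2.cvtColor(i,cv2.COLOR_BGR2GRAY).astype(np.float32)
for sl in((slice(172,200),slice(232,256)),(slice(190,215),slice(216,262))): print(cv2.phaseCorrelate(g(a)[sl].copy(),g(im)[sl].copy()))
E
```

```text
0 [215.7 194.9] [263.3 207.5] stud flange [241.8 187.9] top [269.7 207.1]
0.03 [215.6 194.1] [263.4 206.7] stud flange [241.8 186.8] top [269.7 207. ]
0.06 [215.5 193.2] [263.4 205.8] stud flange [241.9 185.8] top [269.7 206.7]
0.09 [215.4 192.3] [263.5 204.9] stud flange [242.  184.7] top [269.8 206.5]
0.12 [215.3 191.3] [263.6 203.9] stud flange [242.1 183.6] top [269.8 206.2]
0.15 [215.2 190.3] [263.7 202.9] stud flange [242.2 182.4] top [269.8 205.8]
obs 217.16666666666666 192.5 262.5 206.66666666666669 flange obs 242.16666666666666 186.66666666666666 top free right obs 267.3333333333333 208.33333333333334
((0.14063990760285883, 0.49901451916821493), 0.8322235690222846)
((0.1982201004806008, 1.1602613780341962), 0.8833830229441325)
```

Emit:
{"op": "arm_command", "data": {
  "series": [0,0,0.2,0,0,0,1,0,0,0.2,0,0,0,1]
}}

```text
time: 8.42
eef_pos: [0.5229, 0.0966, 0.0653]
tcp_rot: [0.664, 0.748, -0.0, -0.0]
contact_force: [-4.3, -0.8, 9.0]
opening: 0.003
finger_force: 4.5
```

Emit:
{"op": "arm_command", "data": {
  "series": [0,0,0.2,0,0,0,1,0,0,0.2,0,0,0,1]
}}

```text
time: 8.58
eef_pos: [0.5229, 0.0966, 0.0651]
tcp_rot: [0.664, 0.748, -0.001, -0.001]
contact_force: [-9.1, -0.4, 17.6]
opening: 0.004
finger_force: 9.0
```

```bash
cat > cmp.py <<'E'
from fit import *
from plant import vision
im=vision.read_camera("side")["color"];a=np.load("v_side.npy");np.save("v3.npy",im)
g=lambda i:cv2.cvtColor(i,cv2.COLOR_BGR2GRAY).astype(np.float32)
for sl in((slice(172,200),slice(232,256)),(slice(190,215),slice(216,262))): print(np.round(cv2.phaseCorrelate(g(a)[sl].copy(),g(im)[sl].copy())[0],2))
E
python3 cmp.py; python3 st.py
```

```text
[0.11 0.46]
[0.22 1.14]
8.6333 [0.5229 0.0966 0.0651] [ -0.57 -22.1  -22.29   0.13  -2.2   -0.  ] [-0.14  1.55 -0.01] [-7.6  0.  18.4] [-8.000e-03  1.170e-01  2.024e+00 -1.000e-03  1.003e+00 -1.260e-01] 0.0002209857095381465 8.766401011962444
```

Emit:
{"op": "arm_command", "data": {
  "series": [0,0,-3,0,0,0,1,0,0,-7,0,0,0,0.5,0,0,-11,0,0,0,0,0,0,-12,0,0,0,0,0,0,-12,0,0,0,0,0,0,-12,0,0,0,0],
  "force": 20
}}

```text
time: 9.13
eef_pos: [0.5228, 0.0966, 0.1815]
tcp_rot: [0.664, 0.748, 0.0, 0.0]
contact_force: [-0.1, 0.2, -0.4]
opening: 0.707
finger_force: 0.0
```

```bash
python3 cmp.py; python3 go.py .4957 .042 .165 6.8
```

```text
[0.12 0.89]
[-0.29  0.97]
t 9.1833 pos [0.5218 0.0966 0.1798] F [-1.1 -0.4 -1.1] q [-0.01 -0.02  1.94 -0.    1.23 -0.13]
shift cm [-5.12 -3.23  1.49] turn deg [-0.15 -0.02 -0.02]
```

Emit:
{"op": "arm_command", "data": {
  "series": [-3,-2,0,0,0,0,0,-5.1,-3.2,0,0,0,0,0,-5.1,-3.2,0,0,0,0,0,-5.1,-3.2,0,0,0,0,0,-5.1,-3.2,0,0,0,0,0]
}}

```text
time: 9.6
eef_pos: [0.4962, 0.0425, 0.1796]
tcp_rot: [0.664, 0.747, -0.001, -0.001]
contact_force: [0.1, 0.5, 0.3]
opening: 1.0
finger_force: 0.0
```

```bash
python3 st.py; python3 - <<'E'
from red import *
for n,u,v,r in(("side",243,184,14),("top",248,200,12)):
    im=vision.read_camera(n)["color"]; print(n,red(im,n,u,v,r))
p=np.load("p.npy")
print("wing shut centre/top",[proj(n,world(p,[-65,0,z]))[0].round(1) for n in("side","top") for z in(155,167)])
E
```

```text
9.6 [0.4962 0.0425 0.1796] [-3.500e-01 -2.491e+01 -2.852e+01 -2.000e-02  1.000e-02 -0.000e+00] [-0.02 -0.06  0.03] [0.1 0.5 0.3] [-0.119 -0.098  2.013  0.     1.23  -0.237] 0.9997691370900987 0.0
side (np.float64(241.64444444444445), np.float64(186.2888888888889), 45, np.int64(238), np.int64(244), np.int64(181), np.int64(191))
top None
wing shut centre/top [array([241.6, 186.1]), array([241.5, 184.2]), array([248.8, 200.2]), array([248.7, 199.9])]
```

Emit:
{"op": "arm_command", "data": {
  "series": [0,0,2,0,0,0,0,0,0,4,0,0,0,0,0,0,5.5,0,0,0,0,0,0,6.5,0,0,0,0,0,0,6.7,0,0,0,0,0,0,6.7,0,0,0,0]
}}

```text
time: 10.2
eef_pos: [0.4967, 0.0427, 0.1138]
tcp_rot: [0.664, 0.748, -0.0, -0.001]
contact_force: [0.3, 0.1, 0.5]
opening: 1.0
finger_force: 0.0
```

Emit:
{"op": "arm_command", "data": {
  "series": [0,0,0,0,0,0,0.2,0,0,0,0,0,0,0.35,0,0,0,0,0,0,0.4,0,0,0,0,0,0,0.44,0,0,0,0,0,0,0.44]
}}

```text
time: 10.62
eef_pos: [0.4975, 0.0421, 0.1152]
tcp_rot: [0.664, 0.748, 0.0, 0.001]
contact_force: [-0.0, 0.8, 0.5]
opening: 0.559
finger_force: 0.0
```

```bash
python3 st.py
```

```text
10.6167 [0.4975 0.0421 0.1152] [ 1.000e-02 -2.599e+01 -2.708e+01  0.000e+00 -0.000e+00  0.000e+00] [ 0.01 -0.02  0.01] [-0.   0.8  0.5] [-0.119 -0.027  2.07  -0.     1.097 -0.237] 0.5586065327043885 0.0
```

Emit:
{"op": "arm_command", "data": {
  "series": [0,0,0,0,0,0,0.48,0,0,0,0,0,0,0.5,0,0,0,0,0,0,0.5]
}}

```text
time: 10.87
eef_pos: [0.4971, 0.0422, 0.1146]
tcp_rot: [0.664, 0.748, 0.0, 0.0]
contact_force: [-0.7, 0.4, 1.1]
opening: 0.505
finger_force: 0.0
```

Emit:
{"op": "arm_command", "data": {
  "series": [0,0,0,0,0,0,0.52,0,0,0,0,0,0,0.54,0,0,0,0,0,0,0.54]
}}

```text
time: 11.12
eef_pos: [0.498, 0.0422, 0.115]
tcp_rot: [0.664, 0.748, 0.001, 0.001]
contact_force: [3.1, 0.5, -0.7]
opening: 0.458
finger_force: 1.4
```

Emit:
{"op": "arm_command", "data": {
  "series": [0,0,0,0,0,0,0.56,0,0,0,0,0,0,0.58,0,0,0,0,0,0,0.58]
}}

```text
time: 11.37
eef_pos: [0.4984, 0.0422, 0.1153]
tcp_rot: [0.664, 0.748, 0.001, 0.001]
contact_force: [5.3, 1.0, 0.5]
opening: 0.436
finger_force: 20.7
```

Emit:
{"op": "arm_command", "data": {
  "series": [0,0.15,0,0,0,0,0.2,0,0.15,0,0,0,0,0,0,0.15,0,0,0,0,0,0,0.15,0,0,0,-45,0,0,0.15,0,0,0,-45,0,0,0.15,0,0,0,-45,0,0,0.15,0,0,0,-45,0,0,0.15,0,0,0,-45,0,0,0.15,0,0,0,-45,0,0,0.15,0,0,0,-45,0]
}}

```text
time: 12.2
eef_pos: [0.4974, 0.0423, 0.1139]
tcp_rot: [0.325, 0.946, -0.001, -0.001]
contact_force: [0.4, 0.4, 0.0]
opening: 1.003
finger_force: 0.0
```

Emit:
{"op": "arm_command", "data": {
  "series": [0,0,0,0,0,-45,0,0,0,0,0,0,-45,0,0,0,0,0,0,-45,0,0,0,0,0,0,-45,0,0,0,0,0,0,-45,0,0,0,0,0,0,-45,0,0,0,0,0,0,-45,0,0,0,0,0,0,-45,0]
}}

```text
time: 12.87
eef_pos: [0.4975, 0.0424, 0.1139]
tcp_rot: [-0.059, 0.998, 0.0, -0.001]
contact_force: [0.2, -0.1, -0.2]
opening: 1.0
finger_force: 0.0
```

```bash
python3 st.py; python3 go.py .4988 .0425 .107 96.8
```

```text
12.8667 [0.4975 0.0424 0.1139] [ -0.   -26.15 -27.06  -0.     0.    -0.21] [-0.    0.04 -0.04] [ 0.2 -0.1 -0.2] [-0.118 -0.022  2.068 -0.     1.098 -1.808] 1.000356622932458 0.0
t 12.8667 pos [0.4975 0.0424 0.1139] F [ 0.2 -0.1 -0.2] q [-0.12 -0.02  2.07 -0.    1.1  -1.81]
shift cm [-0.13 -0.    0.69] turn deg [ 0.01 -0.15  0.01]
```

Emit:
{"op": "arm_command", "data": {
  "series": [-0.1,0,0.4,0,0,0,0.4,-0.1,0,0.4,0,0,0,0.7,-0.1,0,0.4,0,0,0,0.7,-0.1,0,0.4,0,0,0,0.75,-0.1,0,0.4,0,0,0,0.75,-0.1,0,0.4,0,0,0,0.75]
}}

```text
time: 13.37
eef_pos: [0.4996, 0.0425, 0.1106]
tcp_rot: [-0.059, 0.998, -0.0, 0.0]
contact_force: [-0.2, -0.7, -0.5]
opening: 0.248
finger_force: 0.0
```

Emit:
{"op": "arm_command", "data": {
  "series": [0,0,0,0,0,0,0.78,0,0,0,0,0,0,0.8,0,0,0,0,0,0,0.8]
}}

```text
time: 13.62
eef_pos: [0.4995, 0.0433, 0.1107]
tcp_rot: [-0.059, 0.998, 0.001, 0.0]
contact_force: [0.2, 3.9, 1.8]
opening: 0.202
finger_force: 1.7
```

Emit:
{"op": "arm_command", "data": {
  "series": [0,0,0,0,0,0,0.82,0,0,0,0,0,0,0.84,0,0,0,0,0,0,0.84]
}}

```text
time: 13.87
eef_pos: [0.4994, 0.0445, 0.1108]
tcp_rot: [-0.059, 0.998, 0.002, -0.0]
contact_force: [-0.7, 8.0, 2.2]
opening: 0.159
finger_force: 3.7
```

Emit:
{"op": "arm_command", "data": {
  "series": [0.1,0.2,0,0,0,0,0.82,0.1,0.4,0,0,0,0,0.82,0.1,0.4,0,0,0,0,0.82]
}}

```text
time: 14.12
eef_pos: [0.498, 0.0461, 0.1105]
tcp_rot: [-0.059, 0.998, -0.001, -0.0]
contact_force: [-0.4, 0.2, 1.0]
opening: 0.181
finger_force: 0.0
```

Emit:
{"op": "arm_command", "data": {
  "series": [0,0,0,0,0,0,0.84,0,0,0,0,0,0,0.86,0,0,0,0,0,0,0.88,0,0,0,0,0,0,0.88]
}}

```text
time: 14.45
eef_pos: [0.4981, 0.0464, 0.1106]
tcp_rot: [-0.059, 0.998, 0.0, -0.0]
contact_force: [-1.4, 1.3, 0.6]
opening: 0.121
finger_force: 16.1
```

Emit:
{"op": "arm_command", "data": {
  "series": [0,0,0,0,0,0,0.95,0,0,0,0,0,0,0.95,0,0,0.2,0,0,0,0.95,0,0,0.4,0,0,0,0.95,0,0,0.5,0,0,0,0.95,0,0,0.5,0,0,0,0.95],
  "force": 60
}}

```text
time: 14.95
eef_pos: [0.4981, 0.0464, 0.1055]
tcp_rot: [-0.059, 0.998, 0.0, -0.0]
contact_force: [-2.5, 1.2, 4.2]
opening: 0.112
finger_force: 60.3
```

```bash
python3 st.py
```

```text
14.95 [0.4981 0.0464 0.1055] [ -0.75 -24.82 -25.79  -0.28  -0.35   0.  ] [0.27 0.24 0.01] [-2.5  1.2  4.2] [-0.11  -0.011  2.074  0.     1.078 -1.799] 0.11160514509737283 60.34389138221741
```

Emit:
{"op": "arm_command", "data": {
  "series": [0,0,0.1,0,0,0,0.95,0,0,0.2,0,0,0,0.95,0,0,0.2,0,0,0,0.95]
}}

```text
time: 15.2
eef_pos: [0.4982, 0.0464, 0.1035]
tcp_rot: [-0.059, 0.998, 0.0, 0.0]
contact_force: [-2.2, 1.1, 3.4]
opening: 0.113
finger_force: 60.4
```

Emit:
{"op": "arm_command", "data": {
  "series": [0,0,0.1,0,0,0,0.95,0,0,0.2,0,0,0,0.95,0,0,0.2,0,0,0,0.95]
}}

```text
time: 15.45
eef_pos: [0.4982, 0.0463, 0.1015]
tcp_rot: [-0.059, 0.998, 0.0, 0.0]
contact_force: [-0.5, 2.3, 3.8]
opening: 0.109
finger_force: 60.5
```

Emit:
{"op": "arm_command", "data": {
  "series": [0,0,0.1,0,0,0,0.95,0,0,0.2,0,0,0,0.95,0,0,0.2,0,0,0,0.95]
}}

```text
time: 15.7
eef_pos: [0.4982, 0.0464, 0.1001]
tcp_rot: [-0.059, 0.998, 0.0, 0.0]
contact_force: [-3.1, 1.6, 6.8]
opening: 0.114
finger_force: 60.9
```

Emit:
{"op": "arm_command", "data": {
  "series": [0,0,0.1,0,0,0,0.95,0,0,0.2,0,0,0,0.95,0,0,0.2,0,0,0,0.95]
}}

```text
time: 15.95
eef_pos: [0.4984, 0.0463, 0.0995]
tcp_rot: [-0.059, 0.998, -0.0, -0.0]
contact_force: [-6.1, 1.3, 12.9]
opening: 0.11
finger_force: 61.7
```

Emit:
{"op": "arm_command", "data": {
  "series": [0,0,-0.1,0,0,5,0.95,0,0,-0.1,0,0,10,0.95,0,0,-0.1,0,0,15,0.95,0,0,-0.1,0,0,20,0.95,0,0,-0.1,0,0,25,0.95,0,0,-0.1,0,0,30,0.95,0,0,-0.1,0,0,30,0.95]
}}

```text
time: 16.53
eef_pos: [0.4983, 0.0466, 0.0998]
tcp_rot: [0.203, 0.979, 0.0, -0.0]
contact_force: [-3.4, 2.2, 8.8]
opening: 0.111
finger_force: 61.3
```

```bash
python3 st.py
```

```text
16.5333 [0.4983 0.0466 0.0998] [ -1.28 -22.37 -24.18  -0.42  -1.07   0.33] [ 0.37  0.67 -0.03] [-3.4  2.2  8.8] [-0.11  -0.003  2.077  0.     1.067 -1.273] 0.11070806024369051 61.25254154205322
```

Emit:
{"op": "arm_command", "data": {
  "series": [0,0,0,0,0,6,0.95,0,0,0,0,0,12,0.95,0,0,0,0,0,18,0.95,0,0,0,0,0,24,0.95,0,0,0,0,0,30,0.95,0,0,0,0,0,36,0.95,0,0,0,0,0,42,0.95,0,0,0,0,0,48,0.95,0,0,0,0,0,54,0.95,0,0,0,0,0,56,0.95]
}}

```text
time: 17.37
eef_pos: [0.4985, 0.0469, 0.0998]
tcp_rot: [0.639, 0.769, 0.001, -0.0]
contact_force: [-3.4, 2.9, 9.0]
opening: 0.111
finger_force: 61.2
```

Emit:
{"op": "arm_command", "data": {
  "series": [0,0,0,0,0,2,0.95,0,0,0,0,0,4,0.95,0,0,0,0,0,4,0.95]
}}

```text
time: 17.62
eef_pos: [0.4986, 0.0469, 0.0998]
tcp_rot: [0.664, 0.747, 0.001, -0.0]
contact_force: [-3.1, 3.2, 8.8]
opening: 0.109
finger_force: 61.2
```

```bash
python3 st.py; python3 go.py .4981 .0464 .1106 6.8
```

```text
17.6167 [0.4986 0.0469 0.0998] [ -1.8  -22.53 -24.02  -0.65  -0.9    0.2 ] [0.65 0.63 0.06] [-3.1  3.2  8.8] [-1.100e-01 -3.000e-03  2.077e+00  1.000e-03  1.066e+00 -2.280e-01] 0.10874732511245908 61.190144419670105
t 17.6167 pos [0.4986 0.0469 0.0998] F [-3.1  3.2  8.8] q [-0.11 -0.    2.08  0.    1.07 -0.23]
shift cm [-0.04 -0.05 -1.08] turn deg [ 0.05 -0.06 -0.08]
```

Emit:
{"op": "arm_command", "data": {
  "series": [0,0,0,0,0,1.5,0.95,0,0,0,0,0,3,0.95,0,0,0,0,0,3,0.95]
}}

```text
time: 17.87
eef_pos: [0.4986, 0.0469, 0.0998]
tcp_rot: [0.682, 0.731, 0.0, 0.0]
contact_force: [-2.4, 3.0, 8.6]
opening: 0.108
finger_force: 62.1
```

```bash
python3 st.py
```

```text
17.8667 [0.4986 0.0469 0.0998] [ -2.73 -22.55 -23.99  -0.42  -0.86   0.87] [0.72 0.53 0.73] [-2.4  3.   8.6] [-1.090e-01 -3.000e-03  2.077e+00  1.000e-03  1.066e+00 -1.780e-01] 0.10752031022059068 62.08274960517883
```

Emit:
{"op": "arm_command", "data": {
  "series": [0,0,-0.1,0,0,-1,0.95,0,0,-0.2,0,0,-1,0.95,0,0,-0.3,0,0,-1,0.95,0,0,-0.3,0,0,-1,0.95]
}}

```text
time: 18.2
eef_pos: [0.4985, 0.0468, 0.1018]
tcp_rot: [0.677, 0.736, 0.001, 0.0]
contact_force: [-1.0, 4.4, 3.5]
opening: 0.106
finger_force: 60.8
```

Emit:
{"op": "arm_command", "data": {
  "series": [0,0,-0.1,0,0,0,0.95,0,0,-0.1,0,0,0,0.95]
}}

```text
time: 18.37
eef_pos: [0.4984, 0.0467, 0.1027]
tcp_rot: [0.677, 0.736, 0.001, 0.0]
contact_force: [0.9, 4.9, 3.8]
opening: 0.105
finger_force: 60.8
```

```bash
python3 st.py
```

```text
18.3667 [0.4984 0.0467 0.1027] [ -3.   -24.54 -24.91  -0.89  -0.12   0.57] [ 0.96 -0.05  0.53] [0.9 4.9 3.8] [-1.100e-01 -7.000e-03  2.076e+00  1.000e-03  1.072e+00 -1.940e-01] 0.10530580165257651 60.81275939941406
```

Emit:
{"op": "arm_command", "data": {
  "series": [0,0,-0.1,0,0,0,0.95,0,0,-0.1,0,0,0,0.95]
}}

```text
time: 18.53
eef_pos: [0.4984, 0.0467, 0.1037]
tcp_rot: [0.677, 0.736, 0.001, -0.0]
contact_force: [0.9, 4.4, 3.1]
opening: 0.113
finger_force: 60.8
```

Emit:
{"op": "arm_command", "data": {
  "series": [0,0,-0.1,0,0,0,0.95,0,0,-0.1,0,0,0,0.95]
}}

```text
time: 18.7
eef_pos: [0.4984, 0.0467, 0.1047]
tcp_rot: [0.677, 0.736, 0.001, -0.0]
contact_force: [-0.1, 4.2, 3.4]
opening: 0.113
finger_force: 60.8
```

Emit:
{"op": "arm_command", "data": {
  "series": [0,0,-0.1,0,0,0,0.95,0,0,-0.1,0,0,0,0.95]
}}

```text
time: 18.87
eef_pos: [0.4982, 0.0467, 0.105]
tcp_rot: [0.677, 0.736, 0.001, -0.0]
contact_force: [1.0, 5.8, 0.9]
opening: 0.112
finger_force: 60.5
```

Emit:
{"op": "arm_command", "data": {
  "series": [0,0,0,0,0,0,0.7,0,0,0,0,0,0,0.3,0,0,0,0,0,0,0,0,0,0,0,0,0,0,0,0,0,0,0,0,0]
}}

```text
time: 19.28
eef_pos: [0.4978, 0.0459, 0.1052]
tcp_rot: [0.677, 0.736, -0.0, -0.0]
contact_force: [-0.3, -1.2, -0.3]
opening: 0.815
finger_force: 0.0
```

Emit:
{"op": "arm_command", "data": {
  "series": [0,0,-2,0,0,0,0,0,0,-5,0,0,0,0,0,0,-9,0,0,0,0,0,0,-13,0,0,0,0,0,0,-13,0,0,0,0,0,0,-13,0,0,0,0]
}}

```text
time: 19.78
eef_pos: [0.5, 0.0459, 0.2393]
tcp_rot: [0.677, 0.736, 0.002, 0.003]
contact_force: [-0.8, 0.2, -0.2]
opening: 1.002
finger_force: 0.0
```

```bash
python3 st.py; python3 - <<'E'
from red import *
im=vision.read_camera("side")["color"]; np.save("fin.npy",im)
print(red(im,"side",242,188,16))
p=np.load("p.npy")
for depth in(0,5,10):
  z=155-depth; print(depth,"ctr",proj("side",world(p,[-65,0,z]))[0].round(1),"ends y",[proj("side",world(p,[-65,y,z]))[0].round(1) for y in(19,-19)],"ends x",[proj("side",world(p,[-65+x,0,z]))[0].round(1) for x in(19,-19)])
E
```

```text
19.7833 [0.5    0.0459 0.2393] [  0.04 -25.68 -31.57   0.    -0.    -0.  ] [0.   0.03 0.02] [-0.8  0.2 -0.2] [-0.111 -0.143  1.943 -0.     1.333 -0.193] 1.0021059115361826 0.0
(np.float64(241.46428571428572), np.float64(186.58928571428572), 56, np.int64(237), np.int64(246), np.int64(183), np.int64(190))
0 ctr [241.6 186.1] ends y [array([236.2, 184.7]), array([247.1, 187.5])] ends x [array([243.4, 181.4]), array([239.9, 190.8])]
5 ctr [241.7 186.8] ends y [array([236.3, 185.4]), array([247.1, 188.2])] ends x [array([243.4, 182.1]), array([239.9, 191.6])]
10 ctr [241.7 187.6] ends y [array([236.3, 186.2]), array([247.1, 189. ])] ends x [array([243.4, 182.9]), array([240. , 192.3])]
```

```bash
python3 -c "
from plant import ctrl; print(ctrl.sign_off())"
```

```text
the job is handed in; nothing more can be done
None
```

The cover is shut. The stud bottomed about 10 mm in, with about 8 N on the pin. It was turned a quarter turn clockwise to its stop, caught about 5 mm back and was released, and the job was handed in at about 20 s.

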